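# Put the microscope's optics away in their racks

## Task

Put the five optical parts lying on the grey mat away, each down in the well that matches it, the same way up as it stands now: the two objectives in the rack with two deep wells (slim one in the smaller well, wide one in the larger), the two flat filters in the thin rack with two shallow recesses (small in the smaller, large in the larger), and the eyepiece in the square rack with a single well. Set each part down gently, without dropping it, so that it sits level on the bottom of its well and is let go. Leave the cleaner bottle and the lens brush where they are.

Things in the scene. Friction and masses are not known exactly. Their poses are not given: they have to be found in the camera images.
- objective_slim_c (a point): Slim objective, a steel lens barrel standing upright on the mat, nose up: 62 mm tall, cylinder of 26 mm diameter for the lowest 44 mm, tapering above to a 12 mm nose. About 0.12 kg. Loose. This point is on its axis, half-way up (31 mm above its underside); its z axis points up.
- objective_wide_c (a point): Wide objective, a steel lens barrel standing upright, nose up: 44 mm tall, cylinder of 38 mm diameter for the lowest 34 mm, tapering above to 26 mm. About 0.16 kg. Loose. This point is on its axis, half-way up (22 mm above its underside); z up.
- eyepiece_c (a point): Eyepiece, standing upright on its black rubber eyecup with its narrower aluminium tube upward: 50 mm tall, eyecup 42 mm in diameter (43 mm over its rubber band) for the lowest 20 mm, tube 30 mm in diameter (31 mm over its sleeve) from 22 mm up to the top. About 0.09 kg. Loose. This point is on its axis, half-way up (25 mm above its underside); z up.
- filter_large_c (a point): Large filter, a glass disc in a metal ring lying flat: 54 mm in diameter, 12 mm thick. About 0.05 kg. Loose. This point is at its centre (6 mm above its underside); z up.
- filter_small_c (a point): Small filter, a glass disc in a metal ring lying flat: 32 mm in diameter, 12 mm thick. About 0.025 kg. Loose. This point is at its centre (6 mm above its underside); z up.
- objective_rack: Objective rack, fixed white plastic block 70 mm (its x) by 130 mm (its y), 16 mm high, with two round dark-lined wells 12 mm deep (their bottom 4 mm above the table). Origin: centre of its underside, on the table. Larger well, 56 mm in diameter, centred at (0, -27) mm in the rack's x, y, for the wide objective; smaller well, 44 mm in diameter, centred at (0, +31) mm, for the slim objective.
- filter_rack: Filter rack, fixed thin white plastic plate 82 mm (its x) by 150 mm (its y), 10 mm high, with two round dark-lined recesses 5 mm deep (their bottom 5 mm above the table). Origin: centre of its underside, on the table. Larger recess, 72 mm in diameter, centred at (0, -32) mm, for the large filter; smaller recess, 50 mm in diameter, centred at (0, +37) mm, for the small filter. A seated filter stands 7 mm proud of the plate.
- eyepiece_rack: Eyepiece rack, fixed white plastic block 80 mm square, 16 mm high, with one round dark-lined well 60 mm in diameter at its centre, 12 mm deep (bottom 4 mm above the table). Origin: centre of its underside, on the table.
- cleaner_bottle_c (a point): Bystander, to be left alone: small white bottle with a black cap standing on the table to the left (+y) of the mat, 38 mm in diameter, 85 mm tall. This point is half-way up on its axis.
- lens_brush_grip (a point): Bystander, to be left alone: lens brush with a wooden handle lying on the table to the right (-y) of the mat, about along x, some 120 mm long. This point is on its handle.
Not all that is in view belongs to the job. Leave any blue look-alike of the part that bears filter_large_c alone. Leave any orange or purple look-alike of the part that bears objective_slim_c alone.

How it is judged:
At the end, for the whole second after the job is handed in: Each of the five parts sits in its own well: its centre within 13 mm in the rack's x and y of the well's centre and within 3 mm of its seated height, its axis within 0.12 rad of vertical and the same way up as at the start, at rest (slower than 0.02 m/s) and released (x of objective_slim_c in the frame of objective_rack between -0.013 and 0.013 m and y of objective_slim_c in the frame of objective_rack between 0.018 and 0.044 m and z of objective_slim_c in the frame of objective_rack between 0.032 and 0.038 m and angle between each of objective_slim_c, objective_wide_c, eyepiece_c, filter_large_c, filter_small_c's own z axis and vertical below 0.12 rad and linear speed of each of objective_slim, objective_wide, eyepiece, filter_large, filter_small below 0.02 m/s and contact force between the fingers and objective_slim below 0.05 N and x of objective_wide_c in the frame of objective_rack between -0.013 and 0.013 m and y of objective_wide_c in the frame of objective_rack between -0.04 and -0.014 m and z of objective_wide_c in the frame of objective_rack between 0.023 and 0.029 m and contact force between the fingers and objective_wide below 0.05 N and x of eyepiece_c in the frame of eyepiece_rack between -0.013 and 0.013 m and y of eyepiece_c in the frame of eyepiece_rack between -0.013 and 0.013 m and z of eyepiece_c in the frame of eyepiece_rack between 0.026 and 0.032 m and contact force between the fingers and eyepiece below 0.05 N and x of filter_large_c in the frame of filter_rack between -0.013 and 0.013 m and y of filter_large_c in the frame of filter_rack between -0.045 and -0.019 m and z of filter_large_c in the frame of filter_rack between 0.008 and 0.014 m and contact force between the fingers and filter_large below 0.05 N and x of filter_small_c in the frame of filter_rack between -0.013 and 0.013 m and y of filter_small_c in the frame of filter_rack between 0.024 and 0.05 m and z of filter_small_c in the frame of filter_rack between 0.008 and 0.014 m and contact force between the fingers and filter_small below 0.05 N); the robot touches nothing.
It fails at once if a part is dropped or thrown (falls freely, touching nothing, faster than 0.7 m/s: a drop of about 25 mm) ((linear speed of objective_slim above 0.7 m/s and contact force between anything else and objective_slim below 0.02 N) or (linear speed of objective_wide above 0.7 m/s and contact force between anything else and objective_wide below 0.02 N) or (linear speed of eyepiece above 0.7 m/s and contact force between anything else and eyepiece below 0.02 N) or (linear speed of filter_large above 0.7 m/s and contact force between anything else and filter_large below 0.02 N) or (linear speed of filter_small above 0.7 m/s and contact force between anything else and filter_small below 0.02 N)).
It fails at once if the cleaner bottle is moved more than 25 mm (distance of cleaner_bottle_c from where it was at the start of the episode above 0.025 m).
It fails at once if the lens brush is moved more than 25 mm (distance of lens_brush_grip from where it was at the start of the episode above 0.025 m).
It also fails if it takes over 122 s, if anything falls off the work surface, if the arm or the gripper's body presses on something with over 40 N, if the wrist force passes 120 N, or if a joint passes its speed limit or range.

## Robot

A 6-joint arm with a two-finger parallel gripper is mounted at the origin on the work surface. World frame = base frame: x ahead of the robot, y to its left, z up, the work surface at z = 0. Lengths are in m, angles in rad, forces in N, time in s.
With the tool pointing down it reaches from about 0.35 to 0.775 m from the base axis. Payload 5.5 kg.
Tool frame: the origin (TCP) lies midway between the tips of the shut fingers; the grasp point (between the pads) lies env.grasp_offset behind it (env.grasp_offset is the distance from the TCP to the grasp point, in m); z points along the fingers, y is the line along which they close (so a half turn about z gives the same grasp; the last joint's range is limited). The gripper opens to 85 mm and grips with 20 to 120 N. Pads are 22 mm wide; open, the fingers measure 114 mm over their backs; the gripper's body (76 mm by 85 mm) begins 54 mm behind the grasp point. The pads swing forward as they close: fully open they stand 13 mm farther back than shut.
Start: joints at [1.055, 0.313, 0.046, 1.304, 0, 1.431], TCP at [0.211, 0.535, 0.231] pointing down, gripper open.
Joint ranges: [-2.76, 2.76], [-0.86, 1.69], [-1.03, 1.26], [-2.2, 2.34], [-1.47, 1.5], [-3.14, 3.14]. Speed limits (rad/s): [2.57, 2.57, 3.14, 3.14, 3.14, 3.14].

## Interface

Orientations are given as a unit quaternion [w, x, y, z].
In Python, from workcell import monitor, viewer, order, env gives the robot as it stands.
- The arm moves only by the tool carry_out, never from a script. Its argument "plan" is a list that holds one entry, the list of rows, each a list of 7 numbers: the turn, a rotation vector about the world's x, y, z in rad, then the shift along the world's x, y, z in mm, then the finger opening in mm, from 0 to 85.4. A call has 1 to 20 rows; each row is the pose to reach, as a shift and turn from the pose commanded when the call began; what a row does not reach only later rows make up. A row lasts 1/10 s, in which the tool goes at most 50 mm and 8.59 degrees, less where a joint would pass 70% of its speed; a pose out of reach is approached as far as the arm can. A call with a gripper value outside its range is refused whole. The fingers move at their own pace and stop on an object; "squeeze" is the grip in N (left out, the last holds). Time passes only in rows, so rows that repeat a pose let the fingers close. It gives the time, the measured TCP pose, the force, the opening and the grip force at its end, in the units of the state.
- monitor.get_state(): the state, without advancing time (a new reading comes with each control period).
- viewer.read_camera(name): name is "scene" or "top" or "wrist"; returns the picture (480x640x3 uint8, red, green, blue); there is no depth.
- viewer.calibration(name): a dict with "K" (3x3 intrinsics, pixels), "eye" and "rotation" of the camera in the world. Camera axes: x right, y down, z forward; pixel columns grow to the right and rows downward; lengths in m; the calibration is good to about 2 mm. The wrist camera is an equidistant fisheye: a pixel r from the principal point sees the ray r / f radians off the axis. A picture is of the moment at which its call begins: read the wrist's pose just before it. calibration takes no time and is no camera call; for the wrist camera it gives the pose at the moment of the call.
- order.hand_in(): hands the job in; it is judged then, once.
The state is a dict: "clock": time; "joint_pos": joint angles; "qvel": joint speeds; "tau": joint torques, N m; "tcp_pos": TCP position; "orientation": TCP orientation; "wrist_force": force on the tool from outside, world axes, zero at the start; "ft_torque": the same for the moment, N m; "finger_gap": finger opening in m; "grip_force": force on a finger pad.
Only numpy, scipy, OpenCV 4.12 (cv2) and the standard library are available. Lean on these libraries where they do the work, as an engineer would, in place of code of your own. Each camera call takes 0.05 s, during which the arm holds its last target. There are 200 camera calls.

## Working session

There is one attempt and no reset: what is moved stays moved. The work goes in short steps, Python scripts to look and compute and a tool call to move; the robot and the scene stay as the last step left them, time stands still between calls to the robot, and variables do not carry over. Pictures are saved under pics/ and viewed, at most 14 in all, crops included, and the job is handed in when it is done.

Besides the shell and the picture viewer there is one more tool, called after "Emit:" by a JSON object that holds its "name" and its "arguments". carry_out: Moves the arm, as the interface text tells. Its arguments: {"type":"object","properties":{"plan":{"type":"array","items":{"type":"array","items":{"type":"array","items":{"type":"number"}}}},"squeeze":{"type":"number"}},"required":["plan"]}

```bash
mkdir -p pics; ls; python3 - <<'E'
from workcell import monitor, viewer, order, env
import cv2
print(monitor.get_state(), env.grasp_offset)
for n in ("top","scene"):
    c=viewer.calibration(n); print(n,c)
    cv2.imwrite(f"pics/{n}0.png",viewer.read_camera(n)[:,:,::-1])
E
```

```text
pics
{'clock': 0.0, 'joint_pos': array([1.05539754e+00, 3.14006343e-01, 4.49480438e-02, 1.30361679e+00,
       3.50905523e-06, 1.43123124e+00]), 'qvel': array([-4.79032256e-04, -1.49828823e-03,  7.64146377e-04, -5.45929433e-04,
       -1.91598210e-05, -5.97803952e-04]), 'tau': array([-4.22994381e-04, -4.80624390e+01,  2.98535943e+01,  1.94518251e-02,
       -1.63560126e-04,  2.42801065e-06]), 'tcp_pos': array([0.2107765 , 0.53440166, 0.23039286]), 'orientation': array([-3.03822049e-04,  1.86812743e-01,  9.82395092e-01, -8.88892490e-04]), 'wrist_force': array([ 0.55375992, -0.06892713, -0.20113277]), 'ft_torque': array([-0.00224002, -0.00956724,  0.02857239]), 'grip_force': 0.0, 'finger_gap': 0.08538673706571766} 0.0187
top {'K': array([[474.45841634,   0.        , 319.49903062],
       [  0.        , 474.45841634, 245.89838914],
       [  0.        ,   0.        ,   1.        ]]), 'eye': array([0.24451122, 0.00347585, 1.14735684]), 'rotation': array([-0.0711145 ,  0.73099266, -0.67507772,  0.06973184])}
scene {'K': array([[561.0070533 ,   0.        , 315.85845648],
       [  0.        , 561.0070533 , 244.14883386],
       [  0.        ,   0.        ,   1.        ]]), 'eye': array([ 0.85754294, -0.69128174,  0.71818723]), 'rotation': array([-0.41363126,  0.87485849,  0.23261397, -0.09706976])}
```

View pics/top0.png

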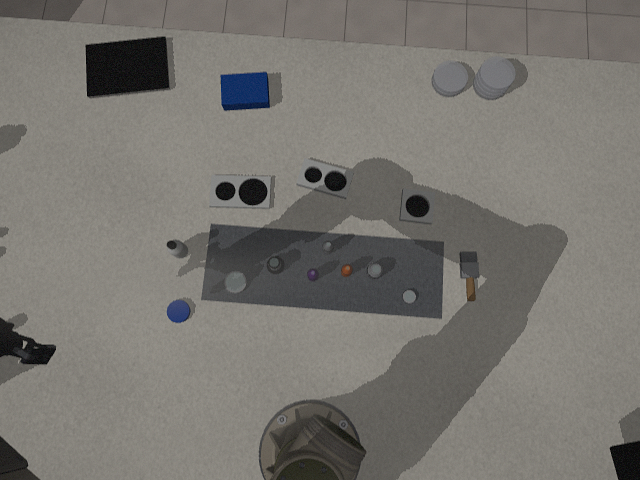

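View pics/scene0.png

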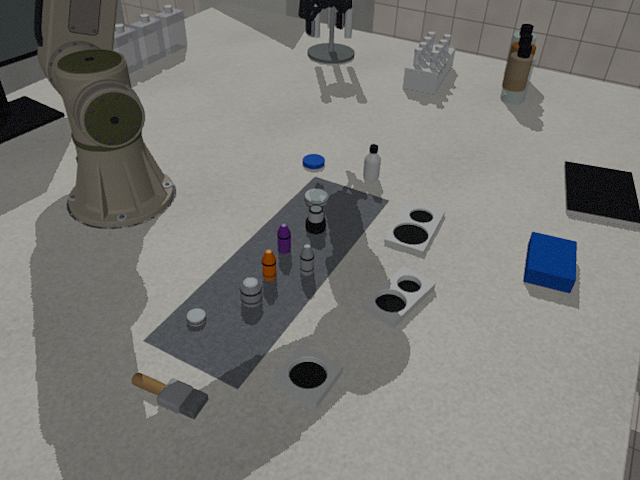

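The top view shows the grey mat with these parts:

| Part | Pixel |
|---|---|
| Large filter | (235,282) |
| Eyepiece | (275,264) |
| Slim objective | (327,246) |
| Wide objective | (375,270) |
| Small filter | (409,296) |

The decoys are purple at (313,274), orange at (346,270) and blue at (178,311). The filter rack wells are at (253,191) and (225,191), the objective rack wells at (335,181) and (313,175), and the eyepiece well at (417,206). The scene view agrees with this layout.

```bash
cat > h.py <<'E'
import numpy as np, cv2
from scipy.spatial.transform import Rotation as R
from workcell import monitor, viewer, order, env
def rot(c):
    q=c["rotation"]; return R.from_quat([q[1],q[2],q[3],q[0]]).as_matrix()
def cast(c,uv,z,fish=False):
    K=c["K"]; p=(np.array(uv,float)-K[:2,2])/[K[0,0],K[1,1]]
    if fish:
        t=np.linalg.norm(p); d=np.r_[p/t*np.sin(t),np.cos(t)] if t>1e-9 else np.array([0,0,1.])
    else: d=np.r_[p,1]
    d=rot(c)@d; return c["eye"]+d*(z-c["eye"][2])/d[2]
def dark(img,thr,amin,amax):
    m=(img.max(2)<thr).astype(np.uint8)
    n,l,s,ce=cv2.connectedComponentsWithStats(m)
    return [(ce[i],s[i]) for i in range(1,n) if amin<s[i,4]<amax]
E
python3 - <<'E'
from h import *
for n in("top","scene"):
    c=viewer.calibration(n); im=cv2.imread(f"pics/{n}0.png")
    print(n)
    for ce,s in dark(im,45,120,1500):
        print(ce.round(1),s, cast(c,ce,.016).round(4),cast(c,ce,.010).round(4)[:2])
c=viewer.calibration("top")
for n,uv,z in [("lf",(235,282),.012),("eye",(275,264),.05),("slim",(327,246),.062),("wide",(375,270),.044),("sf",(409,296),.012),("purple",(313,274),.06),("orange",(346,270),.06),("bottle",(174,245),.085),("base",(310,450),.0)]: print(n,cast(c,uv,z).round(3))
im=cv2.imread("pics/top0.png")[150:330,150:490]; cv2.imwrite("pics/topc.png",cv2.resize(im,None,fx=2.35,fy=2.35,interpolation=cv2.INTER_CUBIC))
E
```

```text
top
[312.8 174.7] [305 168  17  14 186] [0.6533 0.0458 0.016 ] [0.6554 0.0461]
[334.8 181.1] [325 172  21  19 319] [ 0.6409 -0.0104  0.016 ] [ 0.643  -0.0105]
[252.5 191.6] [239 179  28  26 576] [0.5972 0.1918 0.016 ] [0.599  0.1928]
[224.9 190.8] [216 183  19  17 264] [0.5936 0.2604 0.016 ] [0.5954 0.2617]
[416.8 206. ] [406 196  23  21 386] [ 0.593  -0.2177  0.016 ] [ 0.5948 -0.2189]
[ 22.4 345.7] [   0  318   56   46 1211] [0.1817 0.6847 0.016 ] [0.1814 0.6883]
[343.9 435.1] [325 420  41  32 290] [ 0.044  -0.0743  0.016 ] [ 0.043  -0.0747]
[  9.8 460.4] [  0 437  28  43 680] [-0.0667  0.6622  0.016 ] [-0.0683  0.6657]
[626.8 460.4] [610 441  30  39 940] [ 0.0399 -0.709   0.016 ] [ 0.0389 -0.7127]
[300.1 468.1] [276 459  51  21 361] [-0.0325  0.018   0.016 ] [-0.034   0.0181]
scene
[38.  21.4] [ 34   0   9  46 336] [-1.0242  0.6428  0.016 ] [-1.0403  0.6542]
[322.2   9.9] [299   0  53  35 814] [-0.2229  1.3276  0.016 ] [-0.2321  1.3448]
[525.1  41. ] [518  24  15  34 395] [0.5485 1.4214 0.016 ] [0.5458 1.4394]
[18. 58.] [  0  50  38  17 190] [-0.7996  0.377   0.016 ] [-0.8138  0.38
[... 242 characters left out ...]
[420.8 215.9] [410 211  22  11 189] [0.6037 0.2481 0.016 ] [0.6016 0.2561]
[315.4 226.8] [306 218  20  17 234] [0.4317 0.1021 0.016 ] [0.428  0.1088]
[410.3 233.9] [394 225  34  19 499] [0.6074 0.1798 0.016 ] [0.6053 0.1873]
[408.7 285.7] [398 281  22  11 180] [0.6611 0.0376 0.016 ] [0.6594 0.0438]
[390.1 302.7] [376 294  30  18 385] [ 0.649  -0.0191  0.016 ] [ 0.6472 -0.0133]
[307.5 374.7] [289 362  38  26 753] [ 0.6007 -0.2248  0.016 ] [ 0.5985 -0.2209]
lf [0.369 0.21  0.012]
eye [0.415 0.115 0.05 ]
slim [ 0.465 -0.003  0.062]
wide [ 0.42  -0.12   0.044]
sf [ 0.369 -0.208  0.012]
purple [0.397 0.024 0.06 ]
orange [ 0.412 -0.051  0.06 ]
bottle [0.435 0.345 0.085]
base [ 0.003 -0.001  0.   ]
```

View pics/topc.png

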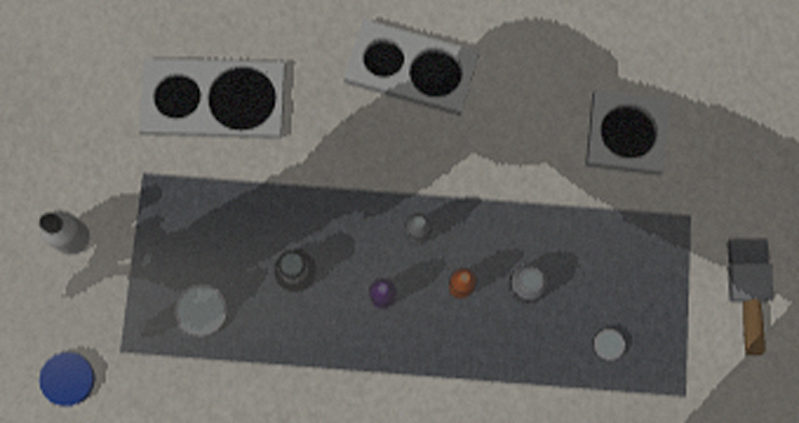

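The crop confirms the layout, with the upright parts clear of each other. I'll bring the wrist camera over the left half, with the fingers set to close along world x.

Emit:
{"name": "carry_out", "arguments": {"plan": [[[0,0,-1.195,269,-415,90,85],[0,0,-1.195,269,-415,90,85],[0,0,-1.195,269,-415,90,85],[0,0,-1.195,269,-415,90,85],[0,0,-1.195,269,-415,90,85],[0,0,-1.195,269,-415,90,85],[0,0,-1.195,269,-415,90,85],[0,0,-1.195,269,-415,90,85],[0,0,-1.195,269,-415,90,85],[0,0,-1.195,269,-415,90,85],[0,0,-1.195,269,-415,90,85],[0,0,-1.195,269,-415,90,85],[0,0,-1.195,269,-415,90,85],[0,0,-1.195,269,-415,90,85],[0,0,-1.195,269,-415,90,85]]]}}

```text
clock: 1.6
tcp_pos: [0.4792, 0.1212, 0.3212]
orientation: [-0.0, 0.706, 0.708, -0.0]
wrist_force: [-0.1, 0.8, -0.6]
finger_gap: 0.0847
grip_force: 0.0
```

```bash
python3 - <<'E'
from h import *
import pickle
c=viewer.calibration("wrist"); im=viewer.read_camera("wrist")[:,:,::-1]
cv2.imwrite("pics/w1.png",im); pickle.dump(c,open("w1.pkl","wb")); print(c, rot(c)[:,2])
s=monitor.get_state(); print(s["clock"],s["tcp_pos"],s["orientation"],s["joint_pos"].round(2))
E
```

```text
{'K': array([[371.64829954,   0.        , 324.78809321],
       [  0.        , 371.64829954, 232.58020126],
       [  0.        ,   0.        ,   1.        ]]), 'eye': array([0.47950932, 0.19174925, 0.46342791]), 'rotation': array([ 1.38881093e-01,  9.90308044e-01,  1.34371553e-03, -4.62268383e-04])} [-5.42342833e-04 -2.75071369e-01 -9.61423657e-01]
1.65 [0.47935751 0.12109938 0.32129373] [-4.65344224e-05  7.06273480e-01  7.07939099e-01 -2.23786807e-05] [0.08 0.15 0.05 1.47 0.   1.65]
```

View pics/w1.png

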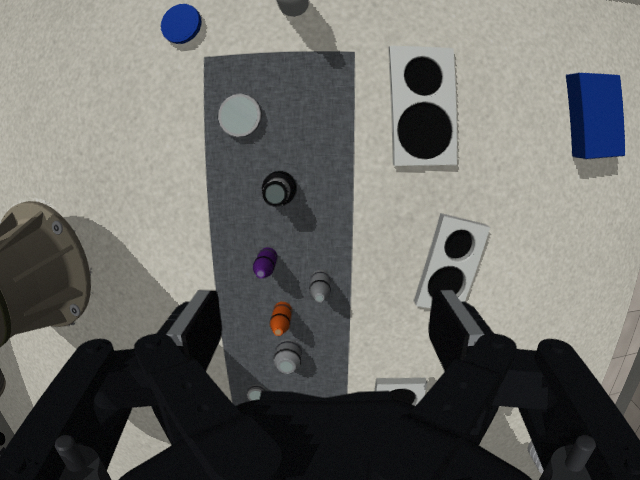

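The wrist view is clear: large filter (239,115), eyepiece tube top (275,193), slim objective nose (319,295), filter-rack wells (423,76) and (425,130), objective-rack wells (459,244) and (447,283). The second is partly hidden by a finger. I'll measure these, then look over the right half.

Emit:
{"name": "carry_out", "arguments": {"plan": [[[0,0,0,10,-295,0,85],[0,0,0,10,-295,0,85],[0,0,0,10,-295,0,85],[0,0,0,10,-295,0,85],[0,0,0,10,-295,0,85],[0,0,0,10,-295,0,85],[0,0,0,10,-295,0,85],[0,0,0,10,-295,0,85],[0,0,0,10,-295,0,85],[0,0,0,10,-295,0,85]]]}}

```text
clock: 2.65
tcp_pos: [0.4901, -0.1734, 0.3216]
orientation: [0.0, 0.706, 0.708, 0.0]
wrist_force: [-0.1, -0.4, 1.0]
finger_gap: 0.0853
grip_force: 0.0
```

```bash
python3 - <<'E'
from h import *
import pickle
c=viewer.calibration("wrist"); im=viewer.read_camera("wrist")[:,:,::-1].copy()
cv2.imwrite("pics/w2.png",im); pickle.dump(c,open("w2.pkl","wb")); print(c["eye"])
for k in "12":
    c=pickle.load(open(f"w{k}.pkl","rb")); im=cv2.imread(f"pics/w{k}.png")
    m=(im.max(2)<42).astype(np.uint8)
    for q in cv2.findContours(m,cv2.RETR_EXTERNAL,cv2.CHAIN_APPROX_NONE)[0]:
        if not 500<cv2.contourArea(q)<6000: continue
        r=[]
        for z in (.016,.010):
            P=np.array([cast(c,p,z,True)[:2] for p in q[:,0]]).astype(np.float32)*1000
            (x,y),(a,b),_=cv2.fitEllipse(P); r+=[round(x,1),round(y,1),round(a,1),round(b,1)]
        print(k,"dark",cv2.boundingRect(q),r)
E
```

```text
[ 0.49033171 -0.10285265  0.46379604]
1 dark (0, 290, 43, 57) [-99.4, -96.3, 75.0, 191.1, -107.2, -100.1, 76.0, 193.6]
1 dark (445, 230, 27, 28) [655.4, 49.0, 34.7, 40.1, 657.8, 47.1, 35.2, 40.6]
1 dark (262, 171, 35, 36) [422.7, 119.5, 41.6, 44.6, 422.0, 118.6, 42.1, 45.2]
1 dark (398, 103, 54, 56) [600.5, 193.7, 67.3, 67.8, 602.1, 193.7, 68.2, 68.7]
1 dark (404, 57, 38, 38) [597.2, 261.3, 45.8, 46.3, 598.8, 262.2, 46.4, 46.9]
2 dark (387, 201, 42, 42) [595.3, -216.1, 52.5, 55.9, 596.8, -217.6, 53.2, 56.6]
2 dark (0, 102, 38, 30) [9.3, -42.7, 47.3, 100.1, 2.9, -41.9, 47.9, 101.4]
2 dark (431, 41, 38, 41) [643.7, -11.6, 48.6, 51.8, 645.7, -10.4, 49.2, 52.5]
2 dark (444, 6, 29, 30) [655.6, 44.2, 36.0, 40.2, 657.8, 46.2, 36.5, 40.8]
```

View pics/w2.png

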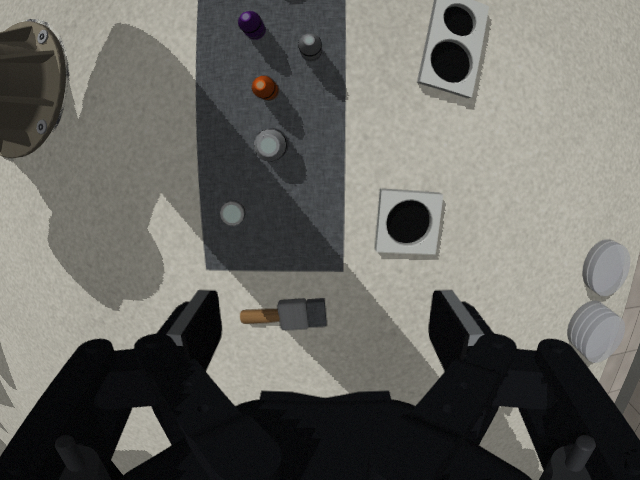

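The second view shows small filter (232,213), wide objective (269,144), slim (310,44), eyepiece well (409,221) and objective wells (451,61) and (459,19). The well spacings come out at 58.7 and 68.4 mm against 58 and 69 mm given. Now the parts.

```bash
python3 - <<'E'
from h import *
import pickle
def go(k,name,box,zs,inv=False):
    c=pickle.load(open(f"w{k}.pkl","rb")); im=cv2.imread(f"pics/w{k}.png")
    x,y,w,h=box; g=cv2.GaussianBlur(im[y:y+h,x:x+w],(3,3),0).max(2)
    t,m=cv2.threshold(g,0,255,cv2.THRESH_OTSU+(cv2.THRESH_BINARY_INV if inv else 0))
    q=max(cv2.findContours(m,cv2.RETR_EXTERNAL,cv2.CHAIN_APPROX_NONE)[0],key=cv2.contourArea)
    r=[]
    for z in zs:
        P=np.array([cast(c,p+[x,y],z,True)[:2] for p in q[:,0]]).astype(np.float32)*1000
        a,b,_=cv2.fitEllipse(P); r.append((z,np.round(a,1),np.round(b,1)))
    print(k,name,t,r)
go(1,"lf",(207,85,65,60),(.012,.006))
go(2,"sf",(214,195,36,36),(.012,.006))
go(1,"eye tube",(266,180,22,24),(.050,))
go(1,"slim",(303,268,32,38),(.062,.03))
go(2,"slim",(296,28,28,32),(.062,.03))
go(2,"wide",(250,124,38,38),(.044,.034,.02))
for k,n,uv,z in [(1,"slim nose",(319.5,296),.062),(2,"slim nose",(310,40),.062),(2,"wide nose",(269,146),.044),(1,"wide nose",(287,365),.044),(1,"eye",(275,193),.05)]:
    c=pickle.load(open(f"w{k}.pkl","rb")); print(k,n,(cast(c,uv,z,True)*1000).round(1))
a=cv2.imread("pics/w1.png"); b=cv2.imread("pics/w2.png")
t=np.hstack([cv2.resize(i[y:y+60,x:x+60],(260,260),interpolation=cv2.INTER_NEAREST) for i,x,y in[(a,250,160),(a,290,255),(b,280,15)]]+[])
t2=np.hstack([cv2.resize(i[y:y+60,x:x+60],(260,260),interpolation=cv2.INTER_NEAREST) for i,x,y in[(b,240,115),(a,255,335),(b,202,183)]])
cv2.imwrite("pics/crops.png",np.vstack([t,t2]))
E
```

```text
1 lf 111.0 [(0.012, array([373.7, 211.5]), array([51.4, 51.4])), (0.006, array([372.3, 211.8]), array([52. , 52.1]))]
2 sf 83.0 [(0.012, array([ 371.4, -207. ]), array([27.9, 28.2])), (0.006, array([ 369.8, -208.4]), array([28.2, 28.5]))]
1 eye tube 57.0 [(0.05, array([422. , 119.1]), array([20.5, 21.4]))]
1 slim 69.0 [(0.062, array([470. ,  10.6]), array([39.2, 53.2])), (0.03, array([469.3,  -3.8]), array([42.3, 57.5]))]
2 slim 64.0 [(0.062, array([472.8,  -7.1]), array([30.1, 43.5])), (0.03, array([471.4,   0.5]), array([32.5, 47. ]))]
2 wide 93.0 [(0.044, array([ 424.8, -117.2]), array([27.6, 29.6])), (0.034, array([ 423.3, -117.6]), array([28.2, 30.3])), (0.02, array([ 421.1, -118.1]), array([29.2, 31.3]))]
1 slim nose [473.2  -1.8  62. ]
2 slim nose [474.1  -4.7  62. ]
2 wide nose [ 427.1 -121.5   44. ]
1 wide nose [ 427.7 -118.2   44. ]
1 eye [422.7 120.   50. ]
```

View pics/crops.png

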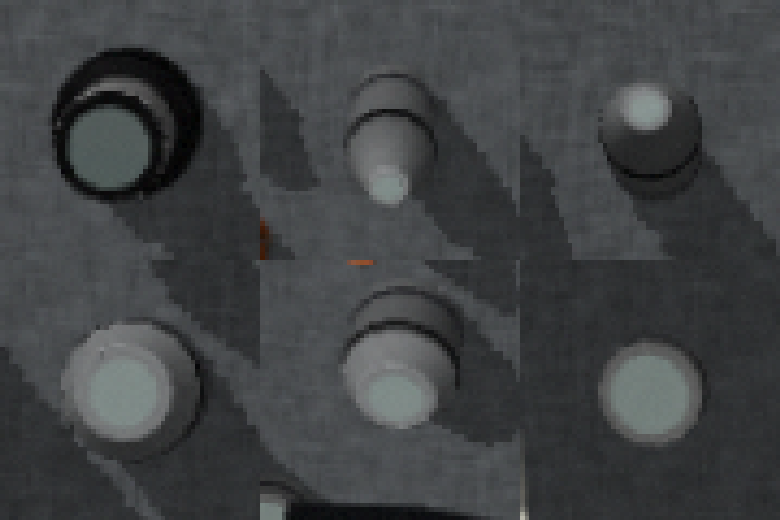

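The crops give the nose and top centres, and the two views agree to about 1.5 mm. In mm: slim (473,-4), wide (427.5,-120.5), eyepiece (422.5,119.5), large filter (373.5,211.5), small filter (371.5,-207.5). I'll take the wide objective first.

Emit:
{"name": "carry_out", "arguments": {"plan": [[[0,0,0,-62,54,-200,85],[0,0,0,-62,54,-200,85],[0,0,0,-62,54,-200,85],[0,0,0,-62,54,-200,85],[0,0,0,-62,54,-200,85],[0,0,0,-62,54,-200,85],[0,0,0,-62,54,-240,85],[0,0,0,-62,54,-270,85],[0,0,0,-62,54,-290,85],[0,0,0,-62,54,-304,85],[0,0,0,-62,54,-304,85],[0,0,0,-62,54,-304,85]]], "squeeze": 40}}

```text
clock: 3.9
tcp_pos: [0.4297, -0.1216, 0.0187]
orientation: [0.001, 0.707, 0.707, 0.0]
wrist_force: [0.4, 0.5, 0.0]
finger_gap: 0.0852
grip_force: 0.0
```

Emit:
{"name": "carry_out", "arguments": {"plan": [[[0,0,0,-1,0,0,20],[0,0,0,-1,0,0,20],[0,0,0,-1,0,0,20],[0,0,0,-1,0,0,20],[0,0,0,-1,0,0,20],[0,0,0,-1,0,0,20],[0,0,0,-1,0,0,20],[0,0,0,-1,0,0,20]]]}}

```text
clock: 4.7
tcp_pos: [0.4275, -0.1214, 0.0182]
orientation: [0.001, 0.707, 0.707, 0.0]
wrist_force: [-1.2, -0.6, 6.3]
finger_gap: 0.0363
grip_force: 39.7
```

Emit:
{"name": "carry_out", "arguments": {"plan": [[[0,0,0,0,0,15,20],[0,0,0,0,0,40,20],[0,0,0,0,0,80,20],[0,0,0,20,10,90,20],[0,0,0,60,30,90,20],[0,0,0,100,50,90,20],[0,0,0,140,71,90,20],[0,0,0,180,91,90,20],[0,0,0,208,106,80,20],[0,0,0,218,111,60,20],[0,0,0,218,111,50,20],[0,0,0,218,111,40,20],[0,0,0,218,111,30,20],[0,0,0,218,111,30,20],[0,0,0,218,111,30,20]]]}}

```text
clock: 6.2
tcp_pos: [0.6446, -0.0106, 0.0477]
orientation: [0.0, 0.707, 0.707, -0.0]
wrist_force: [0.3, 0.5, -0.2]
finger_gap: 0.036
grip_force: 40.8
```

```bash
python3 - <<'E'
from h import *
c=viewer.calibration("wrist"); im=viewer.read_camera("wrist")[:,:,::-1].copy()
s=monitor.get_state(); print(s["tcp_pos"],s["finger_gap"],s["wrist_force"])
cv2.imwrite("pics/p1.png",im)
E
```

```text
[ 0.64510244 -0.01060833  0.04813311] 0.035984537436037925 [-0.49348516 -0.24505374 -0.80694863]
```

View pics/p1.png

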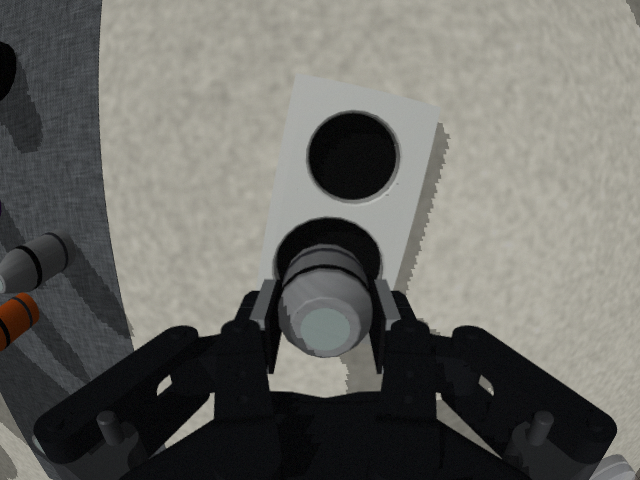

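The wide objective hangs centred over the larger well: well centre column about 328, part column about 326, smaller well at (353,157). I'll lower it now and watch the force.

Emit:
{"name": "carry_out", "arguments": {"plan": [[[0,0,0,0,0,-10,20],[0,0,0,0,0,-18,20],[0,0,0,0,0,-22,20],[0,0,0,0,0,-24,20],[0,0,0,0,0,-25,20],[0,0,0,0,0,-25,20],[0,0,0,0,0,-25,20]]]}}

```text
clock: 6.95
tcp_pos: [0.6454, -0.0101, 0.0225]
orientation: [0.0, 0.707, 0.707, 0.0]
wrist_force: [0.3, -0.1, -0.9]
finger_gap: 0.0362
grip_force: 40.8
```

```bash
python3 - <<'E'
from h import *
s=monitor.get_state(); print(s["tcp_pos"],s["wrist_force"])
c=viewer.calibration("wrist"); im=cv2.imread("pics/p1.png"); 
# small well rim in p1 used previous pose: shift eye by +25 mm
c=dict(c); c["eye"]=c["eye"]+[0,0,.0481-s["tcp_pos"][2]]
m=(im.max(2)<60).astype(np.uint8)[100:210,295:410]
q=max(cv2.findContours(m,cv2.RETR_EXTERNAL,cv2.CHAIN_APPROX_NONE)[0],key=cv2.contourArea)
for z in(.016,.01):print(cv2.fitEllipse((np.array([cast(c,p+[295,100],z,True)[:2] for p in q[:,0]])*1000).astype(np.float32)))
E
```

```text
[ 0.64541622 -0.01007356  0.02247696] [ 0.33152518 -0.11543837 -0.92849991]
((658.5997924804688, 47.87712478637695), (40.48569107055664, 41.580631256103516), 131.119873046875)
((659.0437622070312, 47.443275451660156), (41.87969207763672, 43.012332916259766), 131.11965942382812)
```

Emit:
{"name": "carry_out", "arguments": {"plan": [[[0,0,0,0,0,-1,20],[0,0,0,0,0,-1,20],[0,0,0,0,0,-2,20],[0,0,0,0,0,-2,20]]]}}

```text
clock: 7.35
tcp_pos: [0.6455, -0.0101, 0.0223]
orientation: [0.001, 0.707, 0.707, 0.0]
wrist_force: [-4.0, 1.1, 11.2]
finger_gap: 0.0357
grip_force: 42.0
```

Contact at TCP z 22.3, 4.1 mm above the grasp height, as expected for a 4 mm well floor. I'll release, then go to the slim objective.

Emit:
{"name": "carry_out", "arguments": {"plan": [[[0,0,0,0,0,1,45],[0,0,0,0,0,1,85],[0,0,0,0,0,1,85],[0,0,0,0,0,1,85],[0,0,0,0,0,1,85],[0,0,0,0,0,1,85],[0,0,0,0,0,20,85],[0,0,0,0,0,50,85],[0,0,0,0,0,95,85],[0,0,0,-40,1,95,85],[0,0,0,-85,3,95,85],[0,0,0,-130,5,95,85],[0,0,0,-173,6,95,85],[0,0,0,-173,6,95,85],[0,0,0,-173,6,95,85]]]}}

```text
clock: 8.85
tcp_pos: [0.4714, -0.004, 0.1157]
orientation: [0.0, 0.707, 0.707, 0.0]
wrist_force: [0.5, 0.2, 0.8]
finger_gap: 0.0852
grip_force: 0.0
```

```bash
python3 - <<'E'
from h import *
c=viewer.calibration("wrist"); im=viewer.read_camera("wrist")[:,:,::-1].copy()
s=monitor.get_state(); print(s["tcp_pos"],s["finger_gap"],s["wrist_force"])
cv2.imwrite("pics/p2.png",im)
E
```

```text
[ 0.47299502 -0.0042928   0.11596997] 0.0850419411711229 [-0.61135898 -0.03584619 -0.01663691]
```

View pics/p2.png

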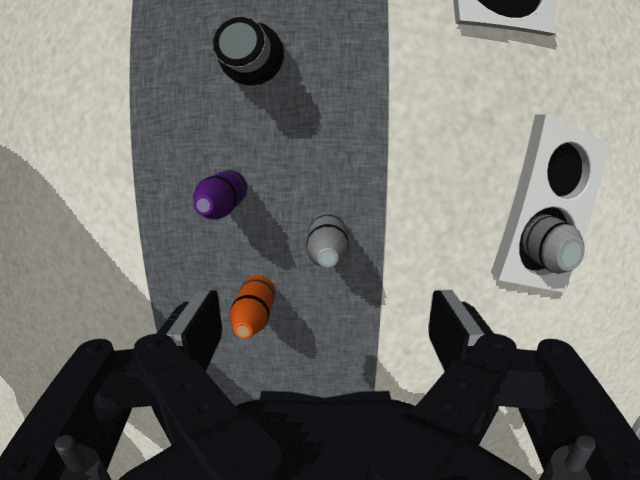

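The wide objective stands upright in its well at (555,245). The slim one at (327,255) is centred between the fingers. I'll narrow the opening to stay clear of the purple decoy and grasp.

Emit:
{"name": "carry_out", "arguments": {"plan": [[[0,0,0,0,0,0,56],[0,0,0,0,0,0,56],[0,0,0,0,0,-30,56],[0,0,0,0,0,-60,56],[0,0,0,0,0,-85,56],[0,0,0,0,0,-96,56],[0,0,0,0,0,-96,56],[0,0,0,0,0,-96,56],[0,0,0,0,0,-96,15],[0,0,0,0,0,-96,15],[0,0,0,0,0,-96,15],[0,0,0,0,0,-96,15],[0,0,0,0,0,-96,15],[0,0,0,0,0,-96,15],[0,0,0,0,0,-96,15]]]}}

```text
clock: 10.4
tcp_pos: [0.4732, -0.0043, 0.0206]
orientation: [0.001, 0.707, 0.707, 0.001]
wrist_force: [-0.2, -0.4, 6.2]
finger_gap: 0.0247
grip_force: 39.3
```

Emit:
{"name": "carry_out", "arguments": {"plan": [[[0,0,0,0,0,15,15],[0,0,0,0,0,45,15],[0,0,0,0,0,80,15],[0,0,0,20,6,80,15],[0,0,0,60,17,80,15],[0,0,0,100,28,80,15],[0,0,0,140,39,80,15],[0,0,0,175,49,80,15],[0,0,0,185,51,70,15],[0,0,0,185,51,50,15],[0,0,0,185,51,35,15],[0,0,0,185,51,24,15],[0,0,0,185,51,16,15],[0,0,0,185,51,10,15],[0,0,0,185,51,7,15],[0,0,0,185,51,5,15],[0,0,0,185,51,4,15],[0,0,0,185,51,3,15],[0,0,0,185,51,3,15]]]}}

```text
clock: 12.3
tcp_pos: [0.6573, 0.0468, 0.0246]
orientation: [0.001, 0.707, 0.707, 0.0]
wrist_force: [-4.6, 0.1, 8.1]
finger_gap: 0.0248
grip_force: 41.0
```

Contact at the expected height. I'll release and move above the eyepiece.

Emit:
{"name": "carry_out", "arguments": {"plan": [[[0,0,0,0,0,1,30],[0,0,0,0,0,1,70],[0,0,0,0,0,1,70],[0,0,0,0,0,1,70],[0,0,0,0,0,1,70],[0,0,0,0,0,20,70],[0,0,0,0,0,60,70],[0,0,0,0,0,100,70],[0,0,0,-40,12,100,70],[0,0,0,-85,26,100,70],[0,0,0,-130,40,100,70],[0,0,0,-175,54,100,70],[0,0,0,-215,66,100,70],[0,0,0,-236,73,100,70],[0,0,0,-236,73,100,70],[0,0,0,-236,73,100,70]]]}}

```text
clock: 13.9
tcp_pos: [0.4218, 0.1201, 0.1228]
orientation: [0.001, 0.707, 0.707, 0.001]
wrist_force: [0.4, -0.1, 0.4]
finger_gap: 0.0699
grip_force: 0.0
```

```bash
python3 - <<'E'
from h import *
c=viewer.calibration("wrist"); im=viewer.read_camera("wrist")[:,:,::-1].copy()
s=monitor.get_state(); print(s["tcp_pos"],s["finger_gap"],s["wrist_force"])
cv2.imwrite("pics/p3.png",im)
E
```

```text
[0.42255904 0.11985817 0.12281375] 0.06987513085338375 [-0.56544217 -0.02186027 -0.81824143]
```

View pics/p3.png

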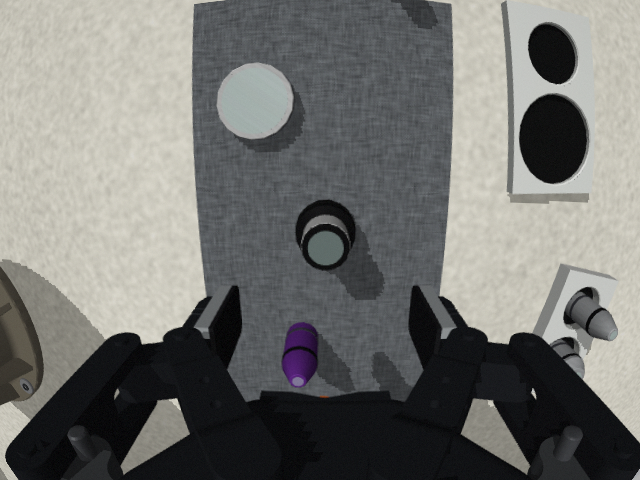

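Both objectives stand in their wells (right edge), and the eyepiece at (325,247) is centred between the fingers. Grasp it by the tube.

Emit:
{"name": "carry_out", "arguments": {"plan": [[[0,0,0,0,0,-30,70],[0,0,0,0,0,-60,70],[0,0,0,0,0,-85,70],[0,0,0,0,0,-96,70],[0,0,0,0,0,-96,60],[0,0,0,0,0,-96,60],[0,0,0,0,0,-96,20],[0,0,0,0,0,-96,20],[0,0,0,0,0,-96,20],[0,0,0,0,0,-96,20],[0,0,0,0,0,-96,20],[0,0,0,0,0,-96,20],[0,0,0,0,0,-96,20]]], "squeeze": 30}}

```text
clock: 15.25
tcp_pos: [0.4222, 0.12, 0.0275]
orientation: [0.001, 0.707, 0.707, 0.001]
wrist_force: [-0.6, -0.2, 6.9]
finger_gap: 0.0284
grip_force: 29.5
```

Emit:
{"name": "carry_out", "arguments": {"plan": [[[0,0,0,0,0,15,20],[0,0,0,0,0,45,20],[0,0,0,0,0,80,20],[0,0,0,10,-20,90,20],[0,0,0,29,-56,90,20],[0,0,0,48,-92,90,20],[0,0,0,67,-129,90,20],[0,0,0,86,-166,90,20],[0,0,0,105,-203,90,20],[0,0,0,124,-240,90,20],[0,0,0,143,-277,90,20],[0,0,0,162,-313,90,20],[0,0,0,172,-333,80,20],[0,0,0,174,-337,60,20],[0,0,0,174,-337,40,20],[0,0,0,174,-337,30,20],[0,0,0,174,-337,22,20],[0,0,0,174,-337,22,20],[0,0,0,174,-337,22,20]]]}}

```text
clock: 17.15
tcp_pos: [0.5954, -0.217, 0.0491]
orientation: [0.0, 0.707, 0.707, 0.0]
wrist_force: [-0.3, -0.5, -1.2]
finger_gap: 0.0287
grip_force: 29.9
```

```bash
python3 - <<'E'
from h import *
c=viewer.calibration("wrist"); im=viewer.read_camera("wrist")[:,:,::-1].copy()
s=monitor.get_state(); print(s["tcp_pos"],s["finger_gap"],s["wrist_force"])
cv2.imwrite("pics/p4.png",im)
E
```

```text
[ 0.5957294  -0.21712963  0.04940128] 0.028203595535908826 [-0.34607389 -0.08180069 -1.21598293]
```

View pics/p4.png

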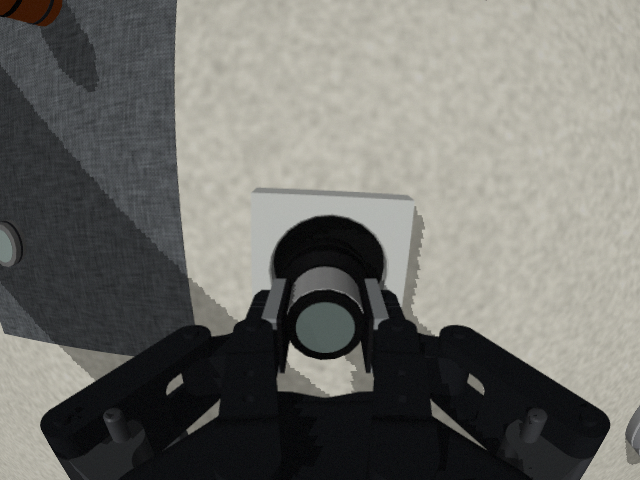

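The eyepiece is above its well. The well spans columns 272–385 and the part is at 325, so I'll shift about 1.5 mm in +x and lower.

Emit:
{"name": "carry_out", "arguments": {"plan": [[[0,0,0,1.5,0,-6,20],[0,0,0,1.5,0,-11,20],[0,0,0,1.5,0,-15,20],[0,0,0,1.5,0,-17,20],[0,0,0,1.5,0,-18,20],[0,0,0,1.5,0,-19,20],[0,0,0,1.5,0,-19,20]]]}}

```text
clock: 17.9
tcp_pos: [0.5963, -0.217, 0.0315]
orientation: [0.0, 0.707, 0.707, -0.0]
wrist_force: [-5.3, 2.2, 14.4]
finger_gap: 0.0283
grip_force: 31.3
```

Emit:
{"name": "carry_out", "arguments": {"plan": [[[0,0,0,0,0,1,35],[0,0,0,0,0,1,70],[0,0,0,0,0,1,70],[0,0,0,0,0,1,70],[0,0,0,0,0,1,70],[0,0,0,0,0,20,70],[0,0,0,0,0,60,70],[0,0,0,-10,0,80,70],[0,0,0,-50,2,80,60],[0,0,0,-95,4,80,60],[0,0,0,-140,6,80,60],[0,0,0,-185,8,60,60],[0,0,0,-217,9,40,60],[0,0,0,-225,9,30,60],[0,0,0,-225,9,30,60],[0,0,0,-225,9,30,60]]]}}

```text
clock: 19.5
tcp_pos: [0.373, -0.209, 0.06]
orientation: [0.001, 0.707, 0.707, 0.0]
wrist_force: [1.0, 0.4, 0.9]
finger_gap: 0.06
grip_force: 0.0
```

```bash
python3 - <<'E'
from h import *
c=viewer.calibration("wrist"); im=viewer.read_camera("wrist")[:,:,::-1].copy()
s=monitor.get_state(); print(s["tcp_pos"],s["finger_gap"],s["wrist_force"])
cv2.imwrite("pics/p5.png",im)
E
```

```text
[ 0.37357099 -0.20930085  0.06023979] 0.059759804311482013 [-0.37288806  0.20895964 -0.02716505]
```

View pics/p5.png

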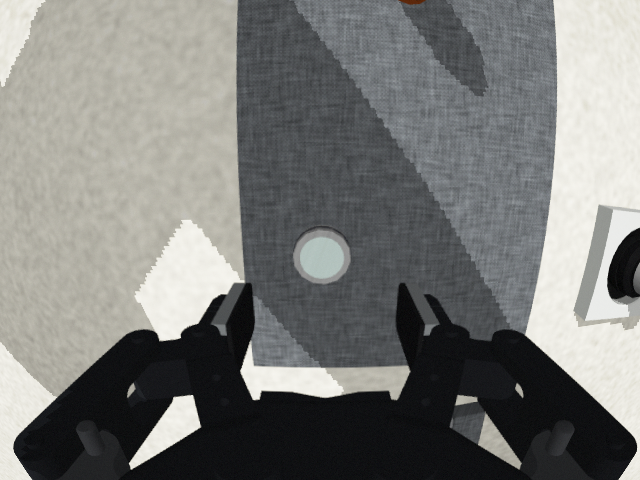

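Small filter at (322,256), nearly centred between the fingers. Lower the tips to about 6 mm and grip its upper half.

Emit:
{"name": "carry_out", "arguments": {"plan": [[[0,0,0,-1.5,1.5,-25,60],[0,0,0,-1.5,1.5,-42,60],[0,0,0,-1.5,1.5,-50,60],[0,0,0,-1.5,1.5,-54,60],[0,0,0,-1.5,1.5,-54,60],[0,0,0,-1.5,1.5,-54,60],[0,0,0,-1.5,1.5,-54,20],[0,0,0,-1.5,1.5,-54,20],[0,0,0,-1.5,1.5,-54,20],[0,0,0,-1.5,1.5,-54,20],[0,0,0,-1.5,1.5,-54,20],[0,0,0,-1.5,1.5,-54,20],[0,0,0,-1.5,1.5,-54,20]]], "squeeze": 25}}

```text
clock: 20.85
tcp_pos: [0.3705, -0.207, 0.006]
orientation: [0.001, 0.707, 0.707, 0.0]
wrist_force: [-0.8, 0.4, 5.5]
finger_gap: 0.03
grip_force: 24.4
```

Emit:
{"name": "carry_out", "arguments": {"plan": [[[0,0,0,0,0,10,20],[0,0,0,0,0,35,20],[0,0,0,0,0,75,20],[0,0,0,10,20,100,20],[0,0,0,29,59,100,20],[0,0,0,48,98,100,20],[0,0,0,67,137,100,20],[0,0,0,86,177,100,20],[0,0,0,105,216,100,20],[0,0,0,124,255,100,20],[0,0,0,143,294,100,20],[0,0,0,162,333,100,20],[0,0,0,181,372,100,20],[0,0,0,200,411,90,20],[0,0,0,218,449,70,20],[0,0,0,228,469,50,20],[0,0,0,228,469,35,20],[0,0,0,228,469,25,20],[0,0,0,228,469,25,20],[0,0,0,228,469,25,20]]]}}

```text
clock: 22.85
tcp_pos: [0.598, 0.2618, 0.0309]
orientation: [0.0, 0.707, 0.707, -0.0]
wrist_force: [-0.2, -1.4, -0.3]
finger_gap: 0.0301
grip_force: 24.9
```

```bash
python3 - <<'E'
from h import *
c=viewer.calibration("wrist"); im=viewer.read_camera("wrist")[:,:,::-1].copy()
s=monitor.get_state(); print(s["tcp_pos"],s["finger_gap"],s["wrist_force"])
cv2.imwrite("pics/p6.png",im)
E
```

```text
[0.5985339  0.26192208 0.03146634] 0.030079974947915488 [-0.62121538 -0.02360937 -0.46296339]
```

View pics/p6.png

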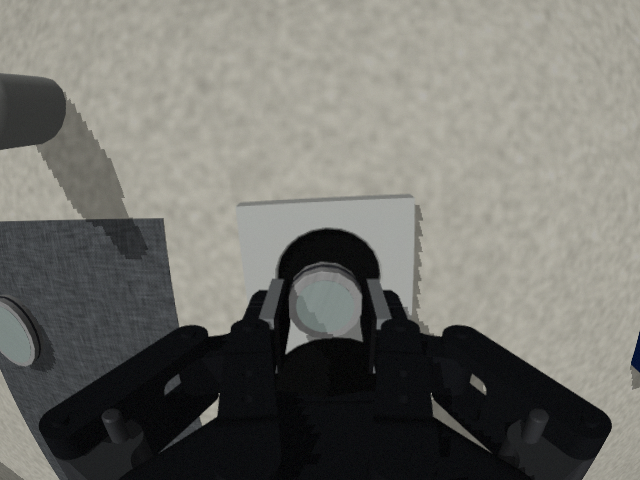

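The filter is over the small recess: recess centre column about 329, filter 327. The far rim casts to y = 287.5 mm against an expected 287. Lower.

Emit:
{"name": "carry_out", "arguments": {"plan": [[[0,0,0,0.5,0,-8,20],[0,0,0,0.5,0,-14,20],[0,0,0,0.5,0,-18,20],[0,0,0,0.5,0,-20,20],[0,0,0,0.5,0,-21,20],[0,0,0,0.5,0,-21,20],[0,0,0,0.5,0,-21,20]]]}}

```text
clock: 23.6
tcp_pos: [0.5983, 0.2621, 0.011]
orientation: [0.0, 0.707, 0.707, -0.0]
wrist_force: [-4.6, -2.0, 10.9]
finger_gap: 0.0301
grip_force: 25.9
```

Contact at 11.0, as predicted. I'll release and move to the large filter.

Emit:
{"name": "carry_out", "arguments": {"plan": [[[0,0,0,0,0,0.5,40],[0,0,0,0,0,0.5,60],[0,0,0,0,0,0.5,60],[0,0,0,0,0,0.5,60],[0,0,0,0,0,10,60],[0,0,0,0,0,30,60],[0,0,0,0,0,60,85],[0,0,0,-40,-9,60,85],[0,0,0,-85,-19,60,85],[0,0,0,-130,-29,60,85],[0,0,0,-175,-39,60,85],[0,0,0,-210,-47,50,85],[0,0,0,-225,-50,50,85],[0,0,0,-225,-50,50,85],[0,0,0,-225,-50,50,85]]]}}

```text
clock: 25.1
tcp_pos: [0.375, 0.2129, 0.0603]
orientation: [0.001, 0.707, 0.707, 0.001]
wrist_force: [0.6, 0.9, 0.9]
finger_gap: 0.0854
grip_force: 0.0
```

```bash
python3 - <<'E'
from h import *
c=viewer.calibration("wrist"); im=viewer.read_camera("wrist")[:,:,::-1].copy()
s=monitor.get_state(); print(s["tcp_pos"],s["finger_gap"],s["wrist_force"])
cv2.imwrite("pics/p7.png",im)
E
```

```text
[0.37561907 0.21301466 0.06028191] 0.08453821599638729 [-0.03849586 -0.82249231  0.56207751]
```

View pics/p7.png

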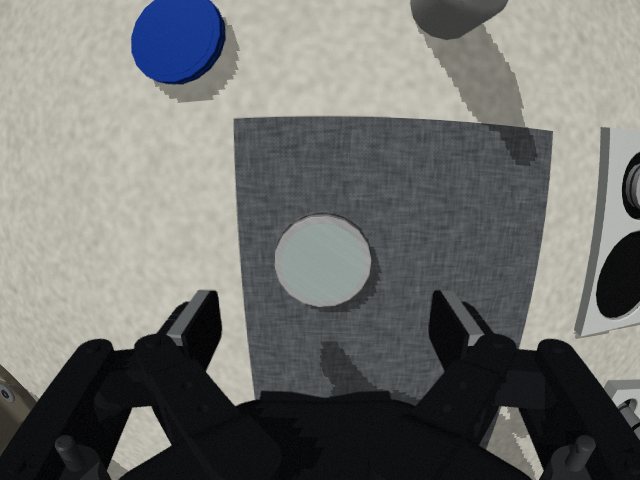

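Large filter centred at (323,260) between the fingers. Lower and grip.

Emit:
{"name": "carry_out", "arguments": {"plan": [[[0,0,0,-1.5,-1,-25,85],[0,0,0,-1.5,-1,-42,85],[0,0,0,-1.5,-1,-52,85],[0,0,0,-1.5,-1,-57,85],[0,0,0,-1.5,-1,-57,75],[0,0,0,-1.5,-1,-57,70],[0,0,0,-1.5,-1,-57,40],[0,0,0,-1.5,-1,-57,40],[0,0,0,-1.5,-1,-57,40],[0,0,0,-1.5,-1,-57,40],[0,0,0,-1.5,-1,-57,40],[0,0,0,-1.5,-1,-57,40]]], "squeeze": 25}}

```text
clock: 26.35
tcp_pos: [0.3728, 0.2117, 0.0033]
orientation: [0.0, 0.707, 0.707, 0.001]
wrist_force: [-1.1, -0.7, 5.9]
finger_gap: 0.0523
grip_force: 25.5
```

Emit:
{"name": "carry_out", "arguments": {"plan": [[[0,0,0,0,0,10,40],[0,0,0,0,0,30,40],[0,0,0,0,0,60,40],[0,0,0,20,-2,70,40],[0,0,0,60,-5,70,40],[0,0,0,100,-8,70,40],[0,0,0,140,-11,70,40],[0,0,0,180,-14,70,40],[0,0,0,215,-17,60,40],[0,0,0,228,-18,45,40],[0,0,0,228,-18,30,40],[0,0,0,228,-18,20,40],[0,0,0,228,-18,20,40],[0,0,0,228,-18,20,40]]]}}

```text
clock: 27.75
tcp_pos: [0.5996, 0.1935, 0.0227]
orientation: [-0.0, 0.707, 0.707, -0.0]
wrist_force: [0.4, 0.1, 0.7]
finger_gap: 0.0523
grip_force: 26.5
```

```bash
python3 - <<'E'
from h import *
c=viewer.calibration("wrist"); im=viewer.read_camera("wrist")[:,:,::-1].copy()
s=monitor.get_state(); print(s["tcp_pos"],s["finger_gap"],s["wrist_force"])
cv2.imwrite("pics/p8.png",im)
E
```

```text
[0.60009715 0.19365185 0.0232508 ] 0.052289573516881446 [ 0.46765235 -0.17883497  0.60097123]
```

View pics/p8.png

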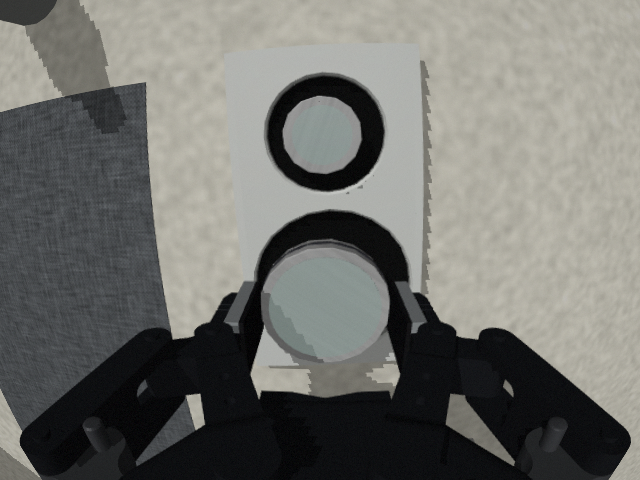

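The small filter sits centred in its recess at (322,134). The large recess spans columns 257–409 (centre 333) and the filter is at 326, so I'll shift +2.5 mm in x and lower.

Emit:
{"name": "carry_out", "arguments": {"plan": [[[0,0,0,2.5,0,-5,40],[0,0,0,2.5,0,-10,40],[0,0,0,2.5,0,-13,40],[0,0,0,2.5,0,-15,40],[0,0,0,2.5,0,-16,40],[0,0,0,2.5,0,-16,40]]]}}

```text
clock: 28.4
tcp_pos: [0.6024, 0.1934, 0.0083]
orientation: [0.0, 0.707, 0.707, 0.0]
wrist_force: [-5.5, -1.6, 12.4]
finger_gap: 0.0524
grip_force: 27.6
```

Contact at 8.3, 5.0 mm above the grasp height. Release, retreat, then check all the racks numerically.

Emit:
{"name": "carry_out", "arguments": {"plan": [[[0,0,0,0,0,0.5,60],[0,0,0,0,0,0.5,80],[0,0,0,0,0,0.5,80],[0,0,0,0,0,0.5,80],[0,0,0,0,0,10,80],[0,0,0,0,0,40,80],[0,0,0,0,0,90,80],[0,0,0,-30,-35,130,80],[0,0,0,-60,-70,160,80],[0,0,0,-90,-100,190,80],[0,0,0,-110,-140,220,80],[0,0,0,-120,-180,250,80],[0,0,0,-120,-210,280,80],[0,0,0,-120,-240,310,80],[0,0,0,-120,-240,310,80],[0,0,0,-120,-240,310,80],[0,0,0,-120,-240,310,80]]]}}

```text
clock: 30.1
tcp_pos: [0.4822, -0.046, 0.3155]
orientation: [-0.001, 0.707, 0.707, -0.0]
wrist_force: [-0.5, -0.3, -0.4]
finger_gap: 0.0803
grip_force: 0.0
```

```bash
python3 - <<'E'
from h import *
c=viewer.calibration("wrist"); im=viewer.read_camera("wrist")[:,:,::-1].copy()
s=monitor.get_state(); print(s["clock"],s["tcp_pos"],s["finger_gap"])
cv2.imwrite("pics/end.png",im)
t=viewer.calibration("top"); ti=viewer.read_camera("top")[:,:,::-1].copy(); cv2.imwrite("pics/endtop.png",ti)
def inv(c,p,fish):
    d=rot(c).T@(np.array(p)-c["eye"])
    if fish:
        r=np.hypot(d[0],d[1]); u=d[:2]/r*np.arctan2(r,d[2])
    else: u=d[:2]/d[2]
    return u*c["K"][0,0]+c["K"][:2,2]
# bright glass tops near each expected seat
for n,p in dict(slim=(.6585,.0475,.066),wide=(.6455,-.0105,.048),eye=(.597,-.2175,.054),lf=(.602,.1935,.017),sf=(.5985,.262,.017)).items():
    for nm,cc,ii,f in(("wrist",c,im,True),("top",t,ti,False)):
        u=inv(cc,p,f); x,y=(u-14).round().astype(int); w=ii[max(y,0):y+29,max(x,0):x+29]
        if w.size<100: continue
        hsv=cv2.cvtColor(w,cv2.COLOR_BGR2HSV); B,G,Rr=[w[...,k].astype(int) for k in range(3)]
        m=((G-Rr>4)&(G>60)).astype(np.uint8)   # greenish glass
        k,l,st,ce=cv2.connectedComponentsWithStats(m)
        if k>1:
            i=1+st[1:,4].argmax(); uv=ce[i]+[max(x,0),max(y,0)]
            print(n,nm,u.round(),uv.round(1),st[i,4],(cast(cc,uv,p[2],f)*1000).round(1))
        else: print(n,nm,u.round(),"none")
E
```

```text
30.15 [ 0.48194679 -0.04557115  0.31506508] 0.0801461497860862
slim wrist [485. 115.] [483.9 115.6] 42 [657.2  46.9  66. ]
slim top [312. 165.] none
wide wrist [467. 164.] [466.5 163.3] 188 [645.4  -9.2  48. ]
wide top [336. 175.] none
eye wrist [415. 328.] [414.  328.2] 179 [ 595.7 -217.5   54. ]
eye top [420. 200.] [420.4 201.1] 56 [ 594.2 -218.2   54. ]
lf wrist [424.  -2.] [424.5   5.8] 361 [602.  183.4  17. ]
lf top [252. 190.] [252.4 190.6] 234 [599.4 192.2  17. ]
sf wrist [419. -49.] [421.9   6.6] 354 [598.8 181.9  17. ]
sf top [224. 189.] [224.5 190. ] 56 [595.2 261.6  17. ]
```

All five parts measure within about 3 mm of their seats, and the gripper is clear. The wrist readings for the two filters are cut off at the image edge, so I rely on the top view for those.

```bash
python3 -c "
from workcell import order
print(order.hand_in())"
```

```text
the job is handed in; nothing more can be done
None
```

I put all five parts in their matching wells and handed the job in at about 30 s of the 122 s allowed; the final camera check put each part within about 4 mm of its well centre, but the hand-in gave no verdict.

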